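# Load a sample carrier into its docking rail and latch it

### The job

Load the sample carrier from the tray into the docking rail: swing the latch bar at the mouth fully open, slide the carrier in flat under the two lips, sample end first, until it is fully home against the end stop, then swing the latch closed behind it and let go. Keep the carrier upright all the way, and leave the other things on the bench where they are.

Things in the scene. Friction and masses are not known exactly. Their poses are not given: they have to be found in the camera images.
- dock: docking rail fixed to the bench: dark steel base 210 x 134 x 10 mm, origin at the centre of its underside, x along the slide-in direction (from the open mouth, towards the robot, to the end stop), z up. Front part (x -105 to -5 mm) is a flat apron at z 10 mm; behind it two lipped steel rails form a straight track along x. Latch keeper block at (-7.5, -60.5) mm, 23 mm high
- dock_mouth (a point): middle of the track's mouth at the track floor: x -5, y 0, z 10 mm in the dock frame. Track side walls 75 mm apart; over each a lip (x -5 to 85 mm), underside 18.5 and top 23.5 mm above the bench; the lips leave a slot 54 mm wide between them. At the mouth walls and lips are flared a little outward and up (to 27 mm) over the last 6 mm
- dock_home (a point): centre of the end stop's face at the track floor: x 85, y 0, z 10 mm in the dock frame; stop 23.5 mm high. The carrier's nose edge meets it when fully home
- latch (a joint): swing latch at the dock's mouth: steel bar 112 x 10 x 8 mm on a vertical pivot, at z 12 to 20 mm. 0 = closed: bar across the mouth along the dock's -y (x -23 to -13 mm), against the keeper. Grows to 1.75 rad as it swings out, clockwise from above, away from the rails; at 1.57 it points along the dock's -x. Stays where left (light friction)
- latch_pivot (a point): the latch's pivot axis, at (-18, 57) mm in the dock frame, 15.8 mm above the bench
- latch_knob (a point): centre of the upright round black knob on the latch bar, 98 mm from the pivot; knob 14 mm thick, from 28 to 58 mm above the bench; this point is 46 mm above the bench
- carrier: sample carrier: aluminium plate 96 (x) x 72 (y) x 6 mm, corners rounded 6 mm, 0.25 kg, origin at the centre of its underside, x to the sample (nose) end, z up. Round dark sample puck, 37 mm across, 5 mm thick, at x 26 mm; upright grip fin 36 (x) x 10 (y) mm at x -34 to 2 mm, up to 51 mm above the underside. Starts lying in the tray, turned at random
- carrier_nose (a point): middle of the carrier's nose edge at its underside (x 48 mm in the carrier frame)
- carrier_fin (a point): middle of the grip fin, 40 mm above the carrier's underside (x -16 mm in the carrier frame): where to grip, across the fin
- tray: fixed shallow metal tray, 200 x 150 mm, rim 16 mm high, floor 2 mm thick, origin at the centre of its underside; the dock and the tray may be on either side of one another
- multimeter: bystander: hand multimeter, 178 x 86 x 44 mm, lying near the front right; origin at the centre of its underside
- kf25_elbow: bystander: small 90-degree metal pipe elbow, 40 x 78 x 82 mm, behind and between dock and tray; origin at the centre of its underside
- cork_ring: bystander: cork support ring, 74 mm across, 30 mm high, front left; origin at the centre of its underside

How it is judged:
By the outcome, as a careful person would: the job done as asked, in the order asked, and still so for the second after the job is handed in, with the robot touching nothing.
It also fails if it takes over 72 s, if anything falls off the work surface, if the arm or the gripper's body presses on something with over 40 N, if the wrist force passes 120 N, or if a joint passes its speed limit or range.

### The arm

A 6-joint arm with a two-finger parallel gripper is mounted at the origin on a cart in front of the work surface, level with it; the furniture and walls round the work are solid. World frame = base frame: x ahead of the robot, y to its left, z up, the work surface at z = 0. Lengths are in mm, angles in rad, forces in N, time in s.
With the tool pointing down it reaches from about 375 to 925 mm from the base axis. Payload 5.7 kg.
Tool frame: the origin (TCP) lies midway between the tips of the shut fingers; the grasp point (between the pads) lies 19 mm behind it (grip_point_offset is the distance from the TCP to the grasp point, in mm); z points along the fingers, y is the line along which they close (so a half turn about z gives the same grasp; the last joint's range is limited). The gripper opens to 85 mm and grips with 20 to 120 N. Pads are 22 mm wide; open, the fingers measure 114 mm over their backs; the gripper's body (76 mm by 85 mm) begins 54 mm behind the grasp point. The pads swing forward as they close: fully open they stand 13 mm farther back than shut.
Start: joints at [-1.251, 0.359, 1.51, -0, 1.272, -0.115], TCP at [252.719, -544.147, 231.267] pointing down, gripper open.
Joint ranges: [-2.97, 2.97], [-1.01, 2.36], [0.21, 2.38], [-0.96, 4.11], [0.2, 2.71], [-2.98, 2.98]. Speed limits (rad/s): [2.39, 2.39, 3.14, 3.14, 3.14, 3.14].

### API

Orientations are given as a unit quaternion [x, y, z, w].
In Python, from cell import * gives the robot as it stands. The module is installed in compiled form; this text tells all that it offers.
- The arm moves only by the shell command python3 -m crank 'ROWS' [FORCE]. ROWS is JSON, a list of rows, each a list of 7 numbers: the turn, a rotation vector about the world's x, y, z scaled (see below), then the shift along the world's x, y, z scaled (see below), then the closure, from 0 (fully open) to 1 (shut). A call has 1 to 8 rows; each row is the pose to reach, as a shift and turn from the pose commanded when the call began; what a row does not reach only later rows make up. The controller multiplies each number of a shift by 1000 mm and each number of a turn by 45 degrees. A row lasts 1/8 s, in which the tool goes at most 62.5 mm and 10.7 degrees, less where a joint would pass 70% of its speed; a pose out of reach is approached as far as the arm can. A call with a number of a shift or a turn outside -1 to 1 is refused whole. A call with a gripper value outside its range is refused whole. The fingers move at their own pace and stop on an object; FORCE is the grip in N (left out, the last holds). Time passes only in rows, so rows that repeat a pose let the fingers close. It gives the time, the measured TCP pose, the force, the opening and the grip force at its end, in the units of the state.
- observe(): the state, without advancing time (a new reading comes with each control period).
- snapshot(name): name is "side" or "top" or "wrist"; returns a dict with "image" (400x640x3 uint8, red, green, blue), "fx", "fy", "cx", "cy" (pixels), "cam_to_world" (4x4, takes a point from camera to world coordinates). Camera axes: x right, y up, looking along -z (the intrinsics and any distortion apply to the point x, -y, -z); pixel columns grow to the right and rows downward; lengths in mm; the calibration is good to about 2 mm. A picture is of the moment at which its call begins. There is no depth.
- hand_in(): hands the job in; it is judged then, once.
The state is a dict: "time": time; "joint_positions": joint angles; "dq": joint speeds; "joint_efforts": joint torques, N m; "position": TCP position; "tool_rot": TCP orientation; "wrist_force": force on the tool from outside, world axes, zero at the start; "moment": the same for the moment, N m; "width": opening from 0.0 (shut) to 1.0 (fully open); "finger_force": force on a finger pad.
Only numpy, scipy, OpenCV 4.12 (cv2) and the standard library are available. Lean on these libraries where they do the work, as an engineer would, in place of code of your own. Each camera call takes 0.05 s, during which the arm holds its last target. There are 200 camera calls.

## Working session

There is one attempt and no reset: what is moved stays moved. The work goes in short steps, Python scripts to look and compute and a shell command to move; the robot and the scene stay as the last step left them, time stands still between calls to the robot, and variables do not carry over. Pictures are saved under pics/ and viewed, at most 10 in all, crops included, and the job is handed in when it is done.

```bash
mkdir -p pics
python3 - <<'E'
from cell import *
import cv2,json,numpy as np
s=observe();print({k:np.round(v,3).tolist() for k,v in s.items()})
for n in("top","side"):
    d=snapshot(n);cv2.imwrite(f"pics/{n}0.png",d["image"][:,:,::-1])
    print(n,[round(d[k],1) for k in("fx","fy","cx","cy")],np.round(d["cam_to_world"],3).tolist(),[k for k in d])
E
```

```text
{'time': 0.0, 'joint_positions': [-1.251, 0.359, 1.511, 0.0, 1.273, -0.115], 'dq': [-0.003, -0.001, 0.0, -0.001, 0.0, 0.002], 'joint_efforts': [0.003, -52.761, -27.862, 0.0, 0.013, 0.0], 'position': [252.495, -543.519, 230.469], 'tool_rot': [0.976, 0.216, -0.0, -0.001], 'wrist_force': [-0.119, -0.018, 0.388], 'moment': [0.072, 0.044, 0.02], 'finger_force': 0.0, 'width': 0.995}
top [508.1, 508.1, 319.2, 191.8] [[0.017, 0.998, -0.057, 466.282], [-1.0, 0.019, 0.024, 29.298], [0.025, 0.057, 0.998, 1376.116], [0.0, 0.0, 0.0, 1.0]] ['image', 'fx', 'fy', 'cx', 'cy', 'cam_to_world']
side [443.2, 443.2, 320.0, 197.3] [[-0.999, 0.011, -0.042, 485.918], [-0.043, -0.412, 0.91, 1079.962], [-0.007, 0.911, 0.412, 546.149], [0.0, 0.0, 0.0, 1.0]] ['image', 'fx', 'fy', 'cx', 'cy', 'cam_to_world']
```

View pics/top0.png

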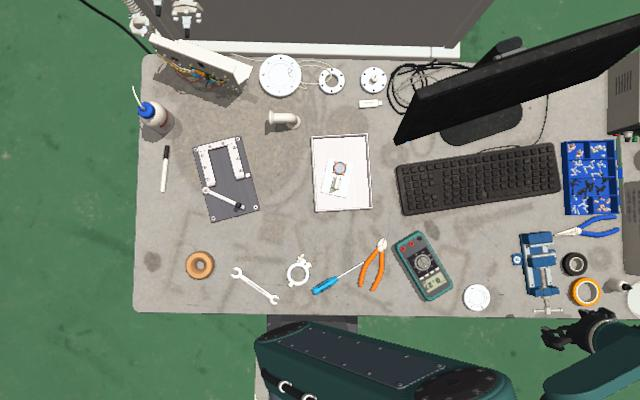

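View pics/side0.png

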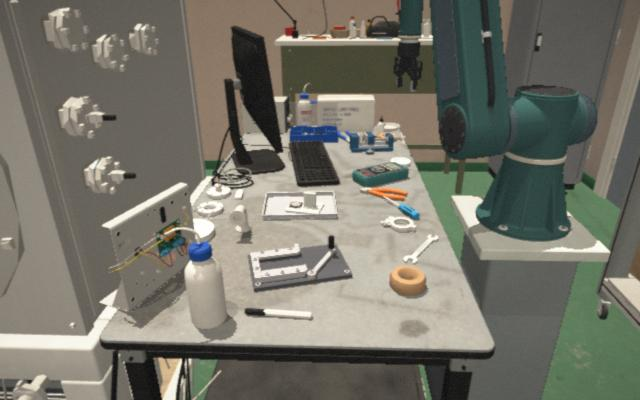

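The top view shows the dock around pixel (226,178), with the latch pivot near (207,190) and the knob near (240,206), so the latch is partly open. The tray is at (342,172), with the carrier's puck at (340,168) and its fin at (335,183). The side view agrees with this.

```bash
cat > h.py <<'E'
from cell import *
import cv2,json,os,numpy as np
from scipy.spatial.transform import Rotation as R
def snap(n,tag):
    d=snapshot(n);cv2.imwrite(f"pics/{tag}.png",d["image"][:,:,::-1])
    c={k:float(d[k]) for k in("fx","fy","cx","cy")};c["T"]=np.array(d["cam_to_world"]).tolist()
    json.dump(c,open(f"pics/{tag}.json","w"));return c
def ray(tag,p):
    c=json.load(open(f"pics/{tag}.json"));T=np.array(c["T"])
    v=T[:3,:3]@[(p[0]-c["cx"])/c["fx"],-(p[1]-c["cy"])/c["fy"],-1];return T[:3,3],v/np.linalg.norm(v)
def onz(tag,p,z):
    o,v=ray(tag,p);return o+v*(z-o[2])/v[2]
def tri(obs):
    A=np.zeros((3,3));b=np.zeros(3);L=[ray(*q) for q in obs]
    for o,v in L: P=np.eye(3)-np.outer(v,v);A+=P;b+=P@o
    x=np.linalg.solve(A,b);return x,[np.linalg.norm((np.eye(3)-np.outer(v,v))@(x-o)) for o,v in L]
def proj(tag,X):
    c=json.load(open(f"pics/{tag}.json"));T=np.array(c["T"]);q=T[:3,:3].T@(np.asarray(X,float)-T[:3,3])
    return np.array([c["cx"]+c["fx"]*q[0]/-q[2],c["cy"]+c["fy"]*q[1]/q[2]])
E
python3 - <<'E'
from h import *
np.set_printoptions(precision=1,suppress=True)
a=snap("wrist","w0");snap("top","top0");snap("side","side0")
s=observe();T=np.array(a["T"]);Rt=R.from_quat(s["tool_rot"])
print(a["fx"],"cam in tool",Rt.inv().apply(T[:3,3]-s["position"]));print(Rt.as_matrix().T@T[:3,:3])
for n,p,z in[("pivot",(207,190),16),("knob",(240,206),50),("puck",(340,168),13),("fin",(335,183),50),("dock BL",(193,147),10),("dock BR",(241,136),10),("dock FR",(259,209),10),("dock FL",(211,221),10),("tray c",(342,172),2)]: print(n,onz("top0",p,z))
print("knob tri",tri([("top0",(240,206)),("side0",(331,241))]),"fin tri",tri([("top0",(335,183)),("side0",(309,193))]))
E
```

```text
285.06506445007955 cam in tool [  80.2    0.  -143. ]
[[ 0.   1.   0.3]
 [ 1.  -0.   0. ]
 [ 0.   0.3 -1. ]]
pivot [543.3 296.   16. ]
knob [501.3 202.8  50. ]
puck [609.7 -58.5  13. ]
fin [566.1 -43.6  50. ]
dock BL [658.8 338.2  10. ]
dock BR [691.4 210.3  10. ]
dock FR [495.3 157.   10. ]
dock FL [460.9 284.1  10. ]
tray c [600.  -64.8   2. ]
knob tri (array([501.9, 204. ,  40.6]), [np.float64(0.37893786205240615), np.float64(0.37893786205240193)]) fin tri (array([567.3, -43.6,  49.8]), [np.float64(1.1996805206096985), np.float64(1.1996805206096655)])
```

```bash
python3 -m crank '[[0,0,-0.56,0.27,0.62,0.03,0],[0,0,-0.56,0.27,0.62,0.03,0],[0,0,-0.56,0.27,0.62,0.03,0],[0,0,-0.56,0.27,0.62,0.03,0],[0,0,-0.56,0.27,0.62,0.03,0],[0,0,-0.56,0.27,0.62,0.03,0],[0,0,-0.56,0.27,0.62,0.03,0],[0,0,-0.56,0.27,0.62,0.03,0]]'; python3 -c "
from h import *
s=observe();print(s['position'],R.from_quat(s['tool_rot']).as_matrix()[:,0])"
```

```text
time: 1.25
position: [452.7, -84.3, 253.8]
tool_rot: [1.0, -0.003, 0.0, 0.0]
wrist_force: [1.0, -1.5, -0.2]
width: 1.003
finger_force: 0.0
[452.73415338 -84.31734799 253.76195912] [ 9.99986109e-01 -5.20607765e-03  8.23642476e-04]
```

```bash
python3 -c "
from h import *
snap('wrist','w1')"; python3 -m crank '[[0,0,0,0.07,0.17,0,0],[0,0,0,0.07,0.17,0,0],[0,0,0,0.07,0.17,0,0],[0,0,0,0.07,0.17,0,0],[0,0,0,0.07,0.17,0,0]]'; python3 -c "
from h import *
snap('wrist','w2')
a=cv2.imread('pics/w1.png');b=cv2.imread('pics/w2.png')
cv2.imwrite('pics/v12.png',cv2.resize(np.vstack([a,b]),None,fx=.75,fy=.75)) "
```

```text
time: 1.92
position: [521.6, 83.4, 253.1]
tool_rot: [1.0, -0.002, -0.001, 0.0]
wrist_force: [-0.1, -1.0, -0.7]
width: 1.0
finger_force: 0.0
```

View pics/v12.png

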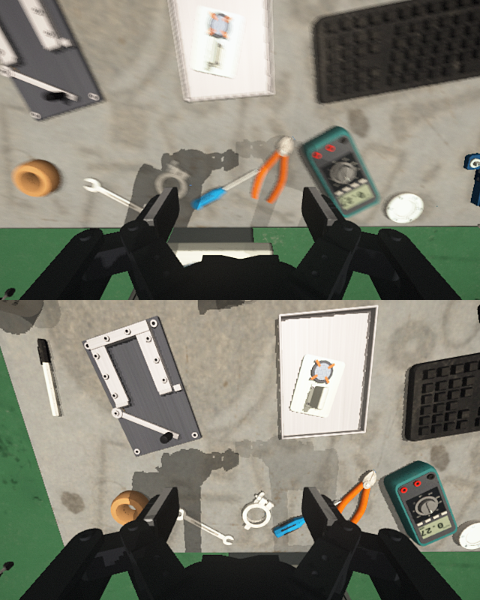

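The wrist views show the dock at upper left and the tray with the carrier at upper right, and the carrier's nose points ahead. The latch is partly open, with its knob near (233,180) at full resolution in w2. I'll take a second, lower view next and enlarge both.

```bash
python3 -m crank '[[0,0,0,0.02,-0.12,-0.03,0],[0,0,0,0.02,-0.12,-0.03,0],[0,0,0,0.02,-0.12,-0.03,0],[0,0,0,0.02,-0.12,-0.03,0],[0,0,0,0.02,-0.12,-0.03,0]]'; python3 -c "
from h import *
snap('wrist','w3');snap('wrist','w3')
a=cv2.imread('pics/w2.png')[0:210,100:510];b=cv2.imread('pics/w3.png')
cv2.imwrite('pics/c2.png',cv2.resize(a,(780,400),interpolation=cv2.INTER_CUBIC))
print(a.shape)
cv2.imwrite('pics/c3.png',cv2.resize(b[0:230,0:420],(780,427),interpolation=cv2.INTER_CUBIC))"
```

```text
time: 2.6
position: [541.8, -35.8, 223.8]
tool_rot: [1.0, -0.002, 0.0, -0.0]
wrist_force: [-0.2, -0.7, -0.2]
width: 1.0
finger_force: 0.0
(210, 410, 3)
```

View pics/c2.png

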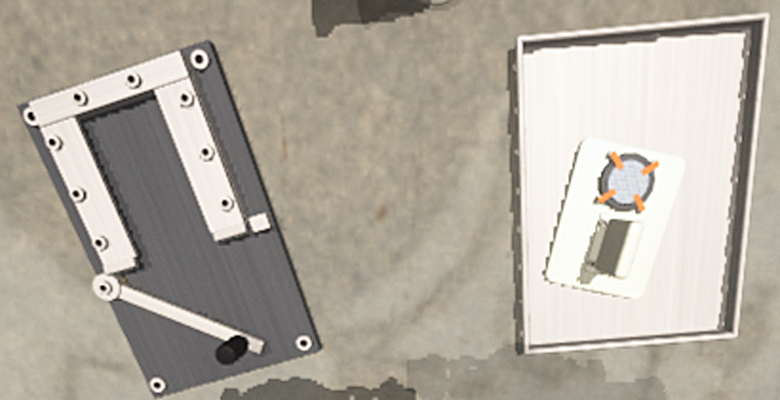

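View pics/c3.png

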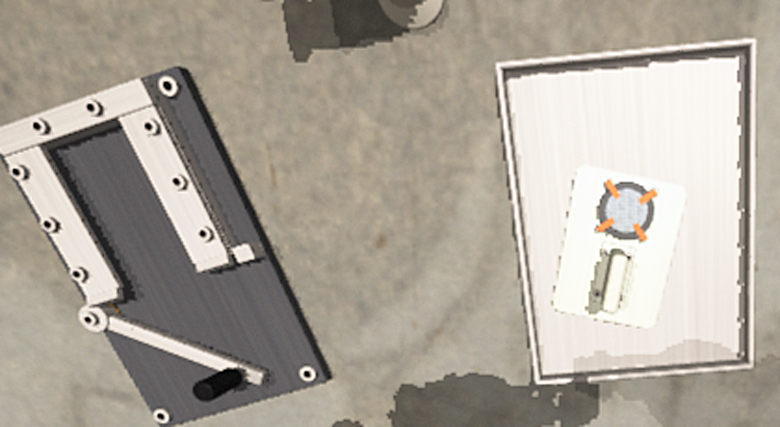

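c2 and c3 show the dock, latch and carrier clearly. In c2 pixels the pivot is at (106,287), the knob top at (238,345) and base at (226,352), the puck at (627,181), and the plate corners run from (582,137) to (638,299). I'll fit the poses from both views.

```bash
cat > fit.py <<'E'
from h import *
from scipy.optimize import least_squares
np.set_printoptions(precision=2,suppress=True)
c2=lambda u,v:("w2",(100+u/1.9024-.25,v/1.9048-.25))
c3=lambda u,v:("w3",(u/1.857-.25,v/1.8565-.25))
def fit(obs,x0,freez=False):
    def f(p):
        r=[]
        for m,(t,uv) in obs:
            c,s=np.cos(p[2]),np.sin(p[2]);X=[p[0]+c*m[0]-s*m[1],p[1]+s*m[0]+c*m[1],m[2]+(p[3] if freez else 0)]
            r+=list(proj(t,X)-uv)
        return np.array(r)
    o=least_squares(f,x0+([0.] if freez else []),loss="soft_l1");return o.x,f(o.x).reshape(-1,2)
D=[((-105,67,10),c2(153,398)),((-105,-67,10),c2(322,348)),((105,-67,10),c2(210,41)),((85,27,23.5),c2(78,119)),((85,-27,23.5),c2(155,91)),((-18,57,20),c2(106,287)),
((-105,-67,10),c3(329,379)),((105,-67,10),c3(182,67)),((85,27,23.5),c3(46,150)),((85,-27,23.5),c3(121,119)),((-18,57,20),c3(93,319))]
C=[((26,0,11),c2(627,181)),((26,0,11),c3(627,211))]
for m,a,b in[((46.5,34.5,6),(582,137),(576,166)),((46.5,-34.5,6),(687,158),(688,186)),((-46.5,-34.5,6),(638,299),(655,328)),((-46.5,34.5,6),(544,281),(552,314))]: C+=[(m,c2(*a)),(m,c3(*b))]
if __name__=="__main__":
    for O,x0 in((D,[577,247,.266]),(C,[585,-50,-.3])):
        for fz in(False,True):
            p,r=fit(O,x0,fz);print(p,"rms",np.sqrt((r**2).mean()));
        print(r.T)
    print("knob top",tri([c2(238,345),c3(232,378)]),"knob base",tri([c2(226,352),c3(204,388)]))
    print("puck",tri([c2(627,181),c3(627,211)]),"pivot",tri([c2(106,287),c3(93,319)]))
    p=fit(C,[585,-50,-.3])[0];c,s=np.cos(p[2]),np.sin(p[2])
    im=cv2.imread("pics/w2.png");im3=cv2.imread("pics/w3.png")
    for z in(8,53):
        for m in((-34,5),(-34,-5),(2,5),(2,-5)):
            X=(p[0]+c*m[0]-s*m[1],p[1]+s*m[0]+c*m[1],z)
            a=proj("w2",X);b=proj("w3",X);print(z,m,"c2",(a-[100,0]+.25)*1.903,"c3",(b+.25)*1.857)
E
python3 fit.py
```

```text
[576.08 248.74   0.27] rms 1.2595075590401694
[576.35 250.45   0.28  -3.58] rms 1.1086623463871825
[[ 1.14 -0.86 -0.23 -0.88 -0.12  1.63  0.08 -0.42 -1.39  0.47  3.32]
 [-0.17  1.39  0.4  -0.63  0.18 -0.07  0.96  0.25 -1.99  0.14 -0.76]]
[585.92 -50.78  -0.19] rms 1.5185396669369875
[586.04 -49.15  -0.19   9.03] rms 1.1589246808422566
[[ 0.82 -1.59  1.03 -0.06 -0.69 -2.34  2.26 -1.5   1.93  0.31]
 [ 0.07 -0.18  0.57  0.2   0.41  0.77 -0.65  0.2  -0.5  -1.9 ]]
knob top (array([504.47, 210.01,  29.78]), [np.float64(0.1202098285977818), np.float64(0.12020982859758589)]) knob base (array([507.37, 208.78,  57.42]), [np.float64(0.08204271656752406), np.float64(0.08204271656748638)])
puck (array([611.51, -56.26,  11.05]), [np.float64(0.40905604619151315), np.float64(0.4090560461917022)]) pivot (array([544.01, 299.01,  22.4 ]), [np.float64(0.22864677252215218), np.float64(0.22864677252230187)])
8 (-34, 5) c2 [592.52 268.54] c3 [600.85 298.49]
8 (-34, -5) c2 [606.1  271.19] c3 [615.15 301.16]
8 (2, 5) c2 [607.3  216.58] c3 [611.08 245.83]
8 (2, -5) c2 [621.26 219.39] c3 [625.8  248.67]
53 (-34, 5) c2 [614.28 277.46] c3 [601.65 312.54]
53 (-34, -5) c2 [629.53 280.42] c3 [617.86 315.54]
53 (2, 5) c2 [631.7  219.07] c3 [613.32 253.08]
53 (2, -5) c2 [647.42 222.23] c3 [630.08 256.3 ]
```

The knob top triangulates to (507,209,57) and its base to (505,210,30). The pivot is at (544,299), giving a 97 mm radius against the stated 98, so this is consistent and the latch is at about 0.67 rad. I'll go to the knob.

```bash
python3 -m crank '[[0,0,1,-0.036,0.245,-0.1,0.5],[0,0,1,-0.036,0.245,-0.1,0.5],[0,0,1,-0.036,0.245,-0.1,0.5],[0,0,1,-0.036,0.245,-0.1,0.5],[0,0,1,-0.036,0.245,-0.1,0.5],[0,0,1,-0.036,0.245,-0.1,0.5],[0,0,1,-0.036,0.245,-0.1,0.5]]' 30; python3 -c "
from h import *
snap('wrist','w4');b=cv2.imread('pics/w4.png')
s=observe();print(s['position'],s['width'],R.from_quat(s['tool_rot']).as_euler('zyx',True))
print(proj('w4',(507,209,57)),proj('w4',(504.7,210,30)))
cv2.imwrite('pics/c4.png',b[0:400,0:640])"
```

```text
time: 3.58
position: [506.9, 208.1, 124.2]
tool_rot: [0.925, 0.38, 0.001, 0.0]
wrist_force: [-0.0, -1.0, 0.7]
width: 0.499
finger_force: 0.0
[507.03176433 207.78764339 124.24538856] 0.49977434534211884 [-4.45964736e+01  8.05059994e-02  1.79999094e+02]
[318.42745588 209.46020687] [315.91016303 199.64070788]
```

View pics/c4.png

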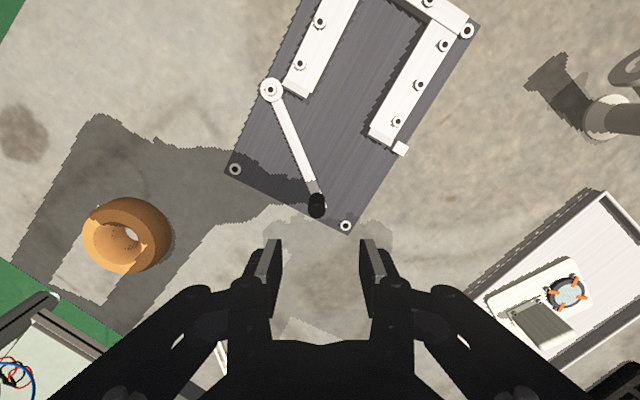

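The knob top is at (316,211) against a predicted (318,209), so the tool is centred over it. I'll descend and grip.

```bash
python3 -m crank '[[0,0,0,-0.001,0.002,-0.05,0.5],[0,0,0,-0.001,0.002,-0.094,0.5],[0,0,0,-0.001,0.002,-0.094,0.5],[0,0,0,-0.001,0.002,-0.094,1],[0,0,0,-0.001,0.002,-0.094,1],[0,0,0,-0.001,0.002,-0.094,1],[0,0,0,-0.001,0.002,-0.094,1]]' 30
python3 - <<'E'
from h import *
# knob path in world for dock yaw .272, pivot (543.8,299)
for t in (.67,.85,1.05,1.25,1.45,1.6,1.75):
    a=.272-np.pi/2-t; print(t,np.round([543.8+98*np.cos(a),299+98*np.sin(a)],1))
E
```

```text
time: 4.5
position: [506.8, 210.9, 31.4]
tool_rot: [0.925, 0.38, 0.002, 0.0]
wrist_force: [0.0, -2.5, 9.5]
width: 0.152
finger_force: 30.6
0.67 [505.8 208.7]
0.85 [490.3 216.9]
1.05 [475.  229.2]
1.25 [462.5 244.2]
1.45 [453.3 261.5]
1.6 [448.7 275.4]
1.75 [446.2 289.9]
```

```bash
python3 -m crank '[[0,0,-0.12,-0.008,0.004,0,1],[0,0,-0.23,-0.0155,0.0082,0,1],[0,0,-0.36,-0.0235,0.0138,0,1],[0,0,-0.48,-0.031,0.0205,0,1],[0,0,-0.61,-0.0375,0.0275,0,1],[0,0,-0.74,-0.0433,0.0355,0,1],[0,0,-0.87,-0.0485,0.0438,0,1],[0,0,-0.99,-0.0525,0.0528,0,1]]'; python3 -m crank '[[0,0,-0.1,-0.0025,0.007,0,1],[0,0,-0.19,-0.0046,0.0139,0,1],[0,0,-0.29,-0.006,0.021,0,1],[0,0,-0.38,-0.0071,0.0284,0,1],[0,0,-0.38,-0.0071,0.0284,0,1]]'
```

```text
time: 5.5
position: [454.0, 264.2, 31.3]
tool_rot: [1.0, -0.0, 0.002, -0.0]
wrist_force: [0.6, -2.8, 9.0]
width: 0.15
finger_force: 30.6
time: 6.12
position: [447.5, 289.9, 31.2]
tool_rot: [0.989, -0.146, 0.002, 0.002]
wrist_force: [5.0, -15.7, 11.4]
width: 0.151
finger_force: 31.1
```

```bash
python3 -m crank '[[0,0,0,0,0,0,0.5],[0,0,0,0,0,0,0.5],[0,0,0,0,0,0.06,0.5],[0,0,0,0,0,0.12,0.5],[0,0,0.13,0.03,-0.05,0.14,0.3],[0,0,0.13,0.06,-0.1,0.14,0.3],[0,0,0.13,0.08,-0.15,0.14,0.3],[0,0,0.13,0.1,-0.2,0.14,0.3]]';python3 -c "
from h import *
snap('wrist','w5')"; python3 -m crank '[[0,0,0,0.0227,-0.06,0,0.3],[0,0,0,0.0227,-0.12,0,0.3],[0,0,0,0.0227,-0.137,0,0.3],[0,0,0,0.0227,-0.137,0,0.3],[0,0,0,0.0227,-0.137,0,0.3]]';python3 -c "
from h import *
snap('wrist','w6');b=cv2.imread('pics/w6.png')[0:250,180:480];a=cv2.imread('pics/w5.png')[0:210,40:600]
cv2.imwrite('pics/c6.png',np.vstack([cv2.resize(b,(420,350)),cv2.resize(a,(560,210))[:,:420]]))
cv2.imwrite('pics/c56.png',np.hstack([cv2.resize(cv2.imread('pics/w5.png'),(800,500))[:300]]))
b=cv2.resize(cv2.imread('pics/w6.png')[0:230,200:470],None,fx=1.25,fy=1.25);c=cv2.imread('pics/c56.png');v=np.zeros((300+b.shape[0],800,3),np.uint8);v[:300]=c;v[300:,:b.shape[1]]=b;cv2.imwrite('pics/v56.png',v);print(v.shape)"
```

```text
time: 7.12
position: [546.1, 90.9, 169.7]
tool_rot: [0.995, -0.096, 0.0, -0.0]
wrist_force: [0.7, 0.1, -0.7]
width: 0.702
finger_force: 0.0
time: 7.8
position: [567.9, -43.3, 169.4]
tool_rot: [0.995, -0.096, -0.0, -0.0]
wrist_force: [-0.1, 0.5, 0.0]
width: 0.701
finger_force: 0.0
(588, 800, 3)
```

View pics/v56.png

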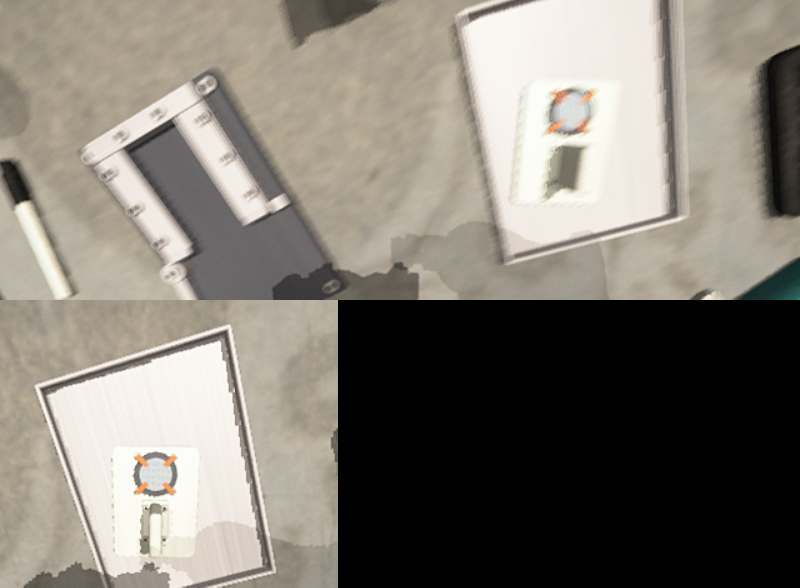

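In w6 the carrier is nearly aligned with the tool, with the puck at (324,139) and the plate corners around it. The w5 frame is motion-blurred, so I won't use it. I'll refit both poses with w4 and w6 included.

```bash
cat > fit2.py <<'E'
from fit import *
c6=lambda u,v:("w6",(200+u/1.25,(v-300)/1.25))
C=[((m[0],m[1],m[2]+2),o) for m,o in C]
C+=[((26,0,13),c6(155,474))]+[((46.5*a,34.5*b,8),c6(*q)) for a,b,q in((1,1,(112,446)),(1,-1,(199,449)),(-1,-1,(197,558)),(-1,1,(110,556)))]
D+=[((-105,-67,10),("w4",(348,236))),((-105,67,10),("w4",(225,171))),((-18,57,20),("w4",(271,90)))]
for O,x0 in((C,[585,-50,-.3]),(C[-5:],[585,-50,-.3]),(D,[577,247,.266])):
    p,r=fit(O,x0);print(p,np.sqrt((r**2).mean()));print(r.T)
    if x0[1]<0:
        c,s=np.cos(p[2]),np.sin(p[2]);print("fin",p[0]-16*c,p[1]-16*s)
        print([((proj("w6",(p[0]+c*a-s*b,p[1]+s*a+c*b,53))-[200,0])*1.25+[0,300]).round().tolist() for a,b in((-34,5),(-34,-5),(2,5),(2,-5))])
g=observe();print(g["position"],R.from_quat(g["tool_rot"]).as_matrix()[:,0])
E
python3 fit2.py
```

```text
[585.76 -50.23  -0.2 ] 1.7623324321597449
[[-0.14 -0.72  0.8   1.62 -2.13 -1.99  0.48 -1.76  1.2   1.17  0.02  1.15
  -1.63 -3.86  4.86]
 [ 0.51 -0.07  1.11  0.45  1.49  1.57 -1.11 -0.66 -1.46 -3.26  0.19  1.69
  -0.28 -2.58 -1.35]]
fin 570.0719416056838 -47.07171188659205
[[148.0, 559.0], [161.0, 559.0], [149.0, 513.0], [162.0, 513.0]]
[585.85 -49.64  -0.22] 2.299092486566192
[[-0.03  1.52 -1.3  -5.29  3.45]
 [ 0.22  1.    0.5  -1.96 -1.95]]
fin 570.2308021384874 -46.15178458564422
[[147.0, 559.0], [160.0, 559.0], [148.0, 513.0], [161.0, 514.0]]
[576.52 248.9    0.27] 1.3549353354335558
[[ 0.59 -0.5   0.52 -1.12  0.18  1.14 -0.34 -0.83 -2.95 -0.49  1.76 -1.04
  -2.66  0.65]
 [ 0.47  2.3  -0.41 -1.46 -0.54  0.02  2.09 -0.46 -2.69 -0.46 -0.47  0.87
   2.22  0.73]]
[567.95 -43.16 169.38] [ 0.98 -0.19 -0.  ]
```

```bash
python3 -m crank '[[0,0,0,0.002,-0.0035,-0.05,0.3],[0,0,0,0.002,-0.0035,-0.1,0.4],[0,0,0,0.002,-0.0035,-0.13,0.5],[0,0,0,0.002,-0.0035,-0.144,0.5],[0,0,0,0.002,-0.0035,-0.144,0.5],[0,0,0,0.002,-0.0035,-0.144,1],[0,0,0,0.002,-0.0035,-0.144,1],[0,0,0,0.002,-0.0035,-0.144,1]]' 60;  python3 -m crank '[[0,0,0,0,0,0,1],[0,0,0,0,0,0,1],[0,0,0,0,0,0.02,1],[0,0,0,0,0,0.05,1],[0,0,0,0,0,0.05,1]]' 60; python3 -c "
from h import *
s=observe();print(s['position'],R.from_quat(s['tool_rot']).as_matrix()[:,[0,2]])
snap('wrist','w7')"
```

```text
time: 8.85
position: [571.5, -48.6, 27.0]
tool_rot: [0.995, -0.097, 0.001, -0.0]
wrist_force: [-0.9, 1.1, 6.8]
width: 0.103
finger_force: 59.8
time: 9.48
position: [572.1, -49.0, 77.6]
tool_rot: [0.995, -0.097, 0.002, 0.0]
wrist_force: [0.9, -0.2, -2.8]
width: 0.104
finger_force: 58.8
[572.13081692 -48.96130132  77.58406932] [[ 9.81303019e-01  4.89622471e-03]
 [-1.92404511e-01 -9.57536830e-04]
 [ 4.98897658e-03 -9.99987555e-01]]
```

The carrier is lifted: width is about 9 mm and the load reads 2.8 N. Next I'll carry it to above the apron in line with the track.

```bash
python3 -m crank '[[0,0,0,0,0,0.04,1],[0,0,0.1,-0.015,0.04,0.07,1],[0,0,0.25,-0.03,0.09,0.07,1],[0,0,0.4,-0.045,0.14,0.07,1],[0,0,0.5,-0.06,0.19,0.07,1],[0,0,0.59,-0.07,0.24,0.07,1],[0,0,0.59,-0.0775,0.275,0.07,1],[0,0,0.59,-0.0775,0.275,0.07,1]]'; python3 -m crank '[[0,0,0,0,0,0,1],[0,0,0,0,0,0,1]]'; python3 -c "
from h import *
s=observe();print(s['position'],R.from_quat(s['tool_rot']).as_matrix()[:,0])
snap('wrist','w8');b=cv2.imread('pics/w8.png')
cv2.imwrite('pics/c8.png',cv2.resize(b[0:300,140:500],None,fx=2,fy=2))"
```

```text
time: 10.52
position: [491.1, 228.5, 144.0]
tool_rot: [0.991, 0.136, -0.001, -0.0]
wrist_force: [-0.0, 0.6, -3.3]
width: 0.105
finger_force: 59.4
time: 10.78
position: [492.7, 225.4, 144.9]
tool_rot: [0.991, 0.134, -0.001, 0.0]
wrist_force: [-0.1, 0.4, -2.7]
width: 0.104
finger_force: 59.4
[492.67838501 225.41640432 144.87441114] [ 0.96414124  0.2653876  -0.00104389]
```

View pics/c8.png

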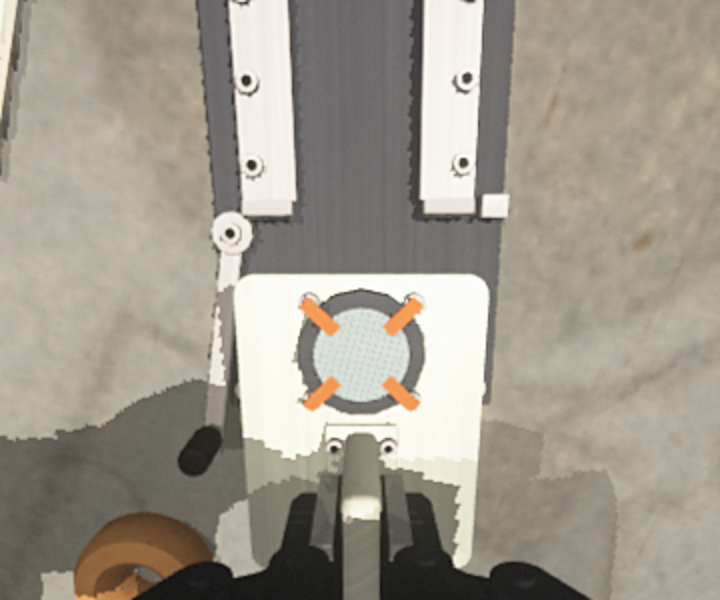

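The latch is fully open, with its knob at (200,450) in the crop. The carrier is centred at column ~361 and the slot's midline at ~358, so they are nearly aligned. I'll work out the offsets.

Run:
```python
from h import *
np.set_printoptions(precision=2,suppress=True)
c=lambda u,v:(140+u/2-.25,v/2-.25)
s=observe();Rt=R.from_quat(s["tool_rot"]);P=s["position"]
def t(u,v,z): X=onz("w8",c(u,v),z);return X,Rt.inv().apply(X-P)
zc=P[2]-25
for n,u,v,z in[("Lf",297,195,23.5),("Rf",419.5,195,23.5),("Lb",290,2,23.5),("Rb",424,2,23.5),("pivot",231,233,21),("keeper",494,206,23),("puck",361,352,zc+11),("noseL",237,285,zc+6),("noseR",489,285,zc+6),("nose mid",363,274,zc+6)]:
    print(n,*t(u,v,z))
print(json.load(open("pics/w8.json"))["cx"])
yaw=.272;co,si=np.cos(yaw),np.sin(yaw)
d=P[:2]-[576.5,248.9];print("tcp in dock",co*d[0]+si*d[1],-si*d[0]+co*d[1])
```

```text
Lf [567.72 274.88  23.5 ] [ 85.39 -27.83 121.48]
Rf [581.99 223.08  23.5 ] [ 85.42  25.91 121.49]
Lb [637.83 294.48  23.5 ] [158.19 -28.13 121.43]
Rb [652.05 242.92  23.5 ] [158.22  25.36 121.44]
pivot [544.   300.11  21.  ] [ 69.22 -58.44 123.99]
keeper [586.37 189.92  23.  ] [ 80.84  59.04 122.  ]
puck [532.62 236.21 131.05] [41.22  0.16 13.97]
noseL [540.86 274.7  126.05] [ 59.37 -34.77  18.95]
noseR [559.7  206.26 126.05] [59.39 36.22 18.96]
nose mid [553.22 241.3  126.05] [62.43  0.72 18.96]
320.1485058550131
tcp in dock -86.88323654797617 -0.12226945259052968
```

```bash
python3 -m crank '[[0,0,0.007,-0.0003,0.0012,-0.04,1],[0,0,0.007,-0.0003,0.0012,-0.08,1],[0,0,0.007,-0.0003,0.0012,-0.1,1],[0,0,0.007,-0.0003,0.0012,-0.108,1],[0,0,0.007,-0.0003,0.0012,-0.1085,1],[0,0,0.007,-0.0003,0.0012,-0.1085,1]]'; python3 -c "
from h import *
snap('wrist','w9')
s=observe();print(s['position'],R.from_quat(s['tool_rot']).as_matrix()[:,0],s['wrist_force'])
b=cv2.imread('pics/w9.png')
cv2.imwrite('pics/c9.png',cv2.resize(b[0:300,140:500],None,fx=2,fy=2))"
```

```text
time: 11.58
position: [493.4, 227.8, 37.8]
tool_rot: [0.991, 0.137, 0.001, -0.0]
wrist_force: [-0.2, -0.3, -3.3]
width: 0.104
finger_force: 59.3
[493.42410581 227.89185842  37.92401598] [0.96237238 0.27172612 0.0020788 ] [-0.4377113  -0.05654649 -2.38585426]
```

View pics/c9.png

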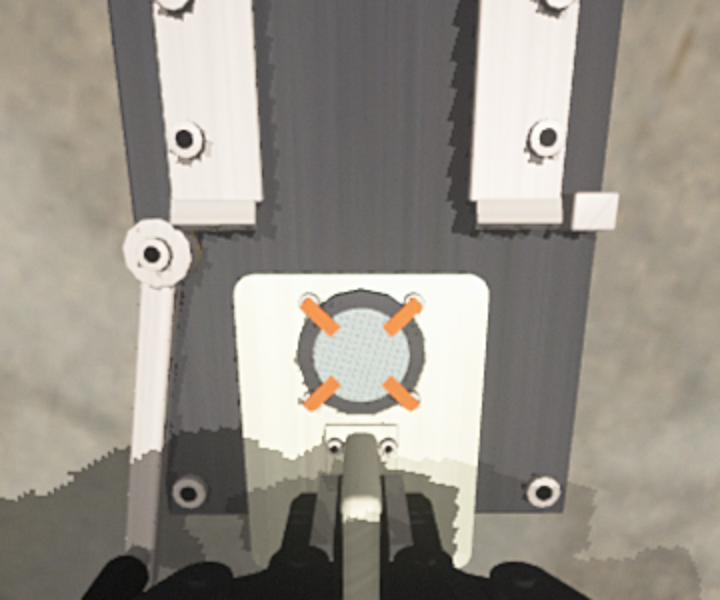

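The carrier mid is at column 362 and the slot mid at 367, so I need to shift about 1.3 mm to the right. Yaw is aligned. It is also ~1.7 mm too high, so I'll correct both.

```bash
python3 -m crank '[[0,0,0,0.0004,-0.0013,-0.0018,1],[0,0,0,0.0004,-0.0013,-0.0018,1],[0,0,0,0.0004,-0.0013,-0.0018,1],[0,0,0,0.0004,-0.0013,-0.0018,1]]'; python3 -c "
from h import *
snap('wrist','w10')
s=observe();p=s['position'];print(p,R.from_quat(s['tool_rot']).as_matrix()[:,0],s['wrist_force'])
# slot edges by row: brightness transitions near the track mid
g=cv2.cvtColor(cv2.imread('pics/w10.png'),cv2.COLOR_BGR2GRAY).astype(int)
for r in (10,40,60,80,95): print(r,[int(c) for c in np.where(np.abs(np.diff(g[r,200:440]))>50)[0]+200])
print('carrier',[ (r,[int(c) for c in np.where(np.abs(np.diff(g[r,220:420]))>60)[0]+220]) for r in(145,150)])"
```

```text
time: 12.12
position: [492.9, 226.5, 35.2]
tool_rot: [0.991, 0.137, 0.0, -0.0]
wrist_force: [0.0, -0.2, -2.8]
width: 0.105
finger_force: 59.3
[492.87701515 226.4406228   35.18682302] [9.62315285e-01 2.71936178e-01 8.15385341e-05] [ 0.05093137 -0.53934397 -1.91116594]
10 [212, 262, 377, 378, 428]
40 [215, 264, 375, 376, 425]
60 [217, 233, 235, 265, 374, 375, 406, 423]
80 [219, 220, 266, 373, 374, 421]
95 [200, 220, 221, 267, 373, 419, 420, 426, 427]
carrier [(145, [223, 256, 313, 316, 325, 326, 383, 384]), (150, [222, 256, 299, 302, 337, 338, 341, 342, 383, 384])]
```

Carrier mid and slot mid are both at column 320, so they are aligned. I'll slide in.

```bash
python3 -m crank '[[0,0,0,0.0048,0.0014,0.0005,1],[0,0,0,0.0096,0.0027,0.0005,1],[0,0,0,0.0144,0.0041,0.0005,1],[0,0,0,0.0193,0.0054,0.0005,1],[0,0,0,0.0241,0.0068,0.0005,1],[0,0,0,0.0289,0.0082,0.0005,1],[0,0,0,0.0337,0.0095,0.0005,1],[0,0,0,0.0385,0.0109,0.0005,1]]'
```

```text
time: 13.18
position: [531.7, 237.4, 35.6]
tool_rot: [0.991, 0.137, 0.0, -0.0]
wrist_force: [-0.5, 0.8, -2.6]
width: 0.102
finger_force: 59.5
```

```bash
python3 -m crank '[[0,0,0,0.0048,0.0014,0,1],[0,0,0,0.0096,0.0027,0,1],[0,0,0,0.0144,0.0041,0,1],[0,0,0,0.0193,0.0054,0,1],[0,0,0,0.0241,0.0068,0,1],[0,0,0,0.0289,0.0082,0,1],[0,0,0,0.0385,0.0109,0,1],[0,0,0,0.0481,0.0136,0,1]]' ; python3 -c "
from h import *
snap('wrist','w11')
s=observe();p=s['position'];print(p,s['wrist_force'])
b=cv2.imread('pics/w11.png')
cv2.imwrite('pics/c11.png',cv2.resize(b[0:300,140:500],None,fx=2,fy=2))"
```

```text
time: 14.18
position: [580.3, 251.2, 35.7]
tool_rot: [0.991, 0.137, 0.0, -0.0]
wrist_force: [-0.3, -0.4, -3.0]
width: 0.105
finger_force: 59.5
[582.26460978 251.65020334  35.92184682] [ 2.07156341  0.57275874 -2.92009232]
```

View pics/c11.png

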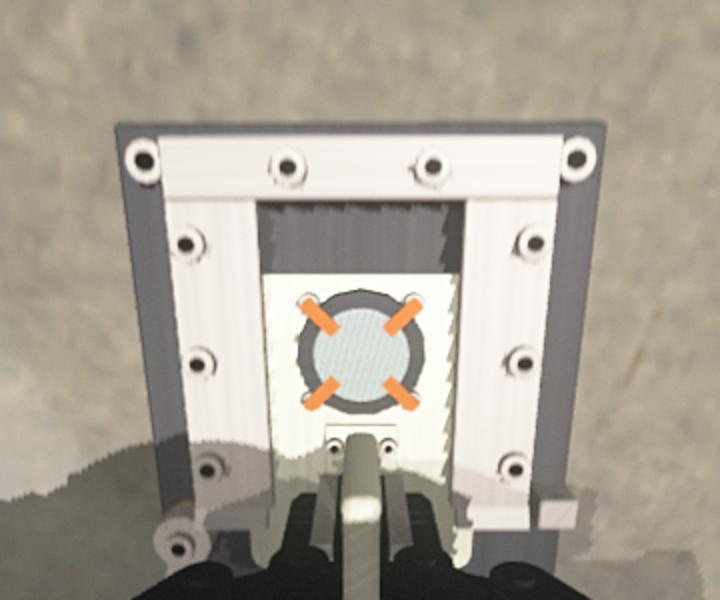

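The carrier is under both lips, its nose at row 274 with the stop at ~200, so about 17 mm remain. I'll go 14 mm and then creep.

```bash
python3 -m crank '[[0,0,0,0.0048,0.0014,0,1],[0,0,0,0.0096,0.0027,0,1],[0,0,0,0.0125,0.0035,0,1],[0,0,0,0.0125,0.0035,0,1]]'; python3 -m crank '[[0,0,0,0.001,0.0003,0,1],[0,0,0,0.002,0.0006,0,1],[0,0,0,0.003,0.0009,0,1],[0,0,0,0.003,0.0009,0,1]]'
```

```text
time: 14.72
position: [592.1, 254.5, 35.6]
tool_rot: [0.991, 0.137, 0.0, -0.0]
wrist_force: [-1.3, 0.4, -2.4]
width: 0.106
finger_force: 59.5
time: 15.22
position: [595.0, 255.3, 35.7]
tool_rot: [0.991, 0.137, 0.0, -0.0]
wrist_force: [0.8, -0.5, -3.0]
width: 0.105
finger_force: 59.5
```

```bash
python3 -m crank '[[0,0,0,0.001,0.0003,0,1],[0,0,0,0.002,0.0006,0,1],[0,0,0,0.002,0.0006,0,1],[0,0,0,0.002,0.0006,0,1]]'; python3 -m crank '[[0,0,0,0.001,0.0003,0,1],[0,0,0,0.001,0.0003,0,1],[0,0,0,0.001,0.0003,0,1]]'
```

```text
time: 15.72
position: [597.0, 255.9, 35.6]
tool_rot: [0.991, 0.137, 0.0, -0.0]
wrist_force: [0.4, 0.1, -1.5]
width: 0.107
finger_force: 59.5
time: 16.1
position: [598.0, 256.2, 35.6]
tool_rot: [0.991, 0.137, -0.0, -0.0]
wrist_force: [-1.3, -0.7, -2.4]
width: 0.103
finger_force: 59.5
```

```bash
python3 -m crank '[[0,0,0,0.001,0.0003,0,1],[0,0,0,0.001,0.0003,0,1],[0,0,0,0.001,0.0003,0,1]]'; python3 -m crank '[[0,0,0,0.001,0.0003,0,1],[0,0,0,0.001,0.0003,0,1],[0,0,0,0.001,0.0003,0,1]]'
```

```text
time: 16.48
position: [598.8, 256.4, 35.6]
tool_rot: [0.991, 0.137, -0.0, 0.0]
wrist_force: [-1.1, -0.8, -2.4]
width: 0.103
finger_force: 59.5
time: 16.85
position: [598.8, 256.5, 35.4]
tool_rot: [0.991, 0.137, -0.001, 0.0]
wrist_force: [-5.4, -2.4, 0.3]
width: 0.102
finger_force: 59.8
```

Contact with the stop. I'll set it down onto the floor while keeping a light push, then check.

```bash
python3 -m crank '[[0,0,0,0.0003,0.0001,-0.0006,1],[0,0,0,0.0006,0.0002,-0.0008,1],[0,0,0,0.0006,0.0002,-0.0008,1]]'; python3 -m crank '[[0,0,0,0,0,0,0.8],[0,0,0,0,0,0,0.7],[0,0,0,0,0,0,0.65],[0,0,0,0,0,0,0.65]]'
```

```text
time: 17.23
position: [598.8, 256.4, 35.2]
tool_rot: [0.991, 0.137, -0.002, 0.0]
wrist_force: [-8.8, -3.2, 5.7]
width: 0.104
finger_force: 60.8
time: 17.73
position: [601.0, 257.2, 34.9]
tool_rot: [0.991, 0.137, 0.0, -0.0]
wrist_force: [0.5, -0.7, -0.7]
width: 0.353
finger_force: 0.0
```

```bash
python3 -m crank '[[0,0,0,0,0,0.02,0.65],[0,0,0,0,0,0.06,0.65],[0,0,0,0,0,0.11,0.5],[0,0,-0.1,-0.05,0.01,0.11,0.5],[0,0,-0.2,-0.1,0.022,0.11,0.5],[0,0,-0.24,-0.1535,0.033,0.11,0.5],[0,0,-0.24,-0.1535,0.033,0.11,0.5],[0,0,-0.24,-0.1535,0.033,0.11,0.5]]'; python3 -c "
from h import *
snap('wrist','w12')
s=observe();p=s['position'];print(p,s['width'])
b=cv2.imread('pics/w12.png');print(proj('w12',(447,290,57)),proj('w12',(447,290,30)))
cv2.imwrite('pics/c12.png',cv2.resize(b[0:300,180:580],None,fx=1.9,fy=1.9))"
```

```text
time: 18.73
position: [448.2, 290.6, 146.2]
tool_rot: [0.999, 0.044, 0.001, -0.001]
wrist_force: [0.4, -0.6, 0.4]
width: 0.502
finger_force: 0.0
[448.84663191 290.4941263  146.01827987] 0.5030626022907583
[320.82228478 203.12304782] [320.77249925 193.8261762 ]
```

View pics/c12.png

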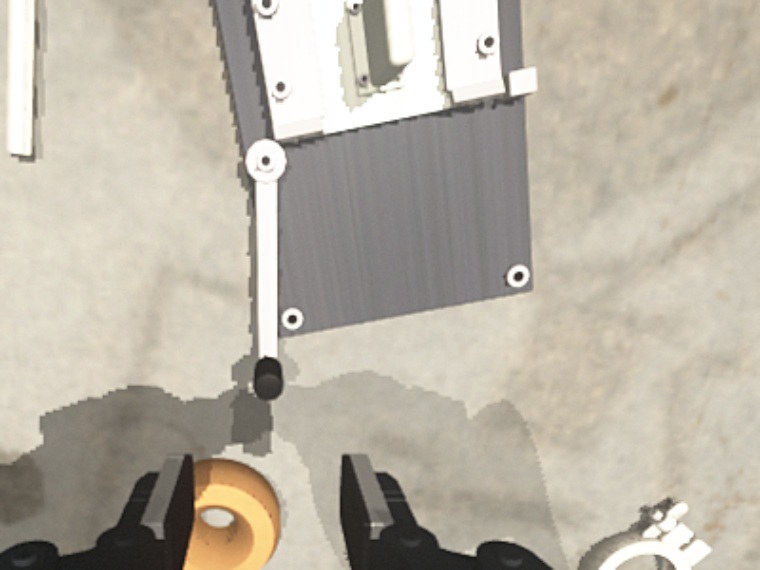

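The knob top is at (321,202), matching the prediction. The cork ring is clear. I'll grip the knob and swing the latch closed.

```bash
python3 -m crank '[[0,0,0,-0.001,0,-0.05,0.5],[0,0,0,-0.001,0,-0.1,0.5],[0,0,0,-0.001,0,-0.114,0.5],[0,0,0,-0.001,0,-0.114,0.5],[0,0,0,-0.001,0,-0.114,1],[0,0,0,-0.001,0,-0.114,1],[0,0,0,-0.001,0,-0.114,1],[0,0,0,-0.001,0,-0.114,1]]' 30
python3 - <<'E'
from h import *
k=lambda t:np.array([543.8+98*np.cos(.274-np.pi/2-t),299.2+98*np.sin(.274-np.pi/2-t)])
T=np.linspace(1.75,0,17)
for i,t in enumerate(T):
    b=k(T[8*((i-1)//8) if i else 0]);print(i,round(t,3),np.round((k(t)-b)/1000,4),"turn",round((T[8*((i-1)//8) if i else 0]-t)/(np.pi/4),2), k(t).round(1))
E
```

```text
time: 19.77
position: [447.6, 290.3, 32.4]
tool_rot: [0.999, 0.044, 0.002, -0.0]
wrist_force: [2.0, -3.4, 7.8]
width: 0.149
finger_force: 30.5
0 1.75 [0. 0.] turn 0.0 [446.2 289.9]
1 1.641 [ 0.0016 -0.0106] turn 0.14 [447.8 279.3]
2 1.531 [ 0.0043 -0.021 ] turn 0.28 [450.6 269. ]
3 1.422 [ 0.0082 -0.0309] turn 0.42 [454.4 259. ]
4 1.312 [ 0.0131 -0.0405] turn 0.56 [459.4 249.5]
5 1.203 [ 0.0191 -0.0494] turn 0.7 [465.3 240.5]
6 1.094 [ 0.0259 -0.0576] turn 0.84 [472.2 232.3]
7 0.984 [ 0.0337 -0.065 ] turn 0.97 [479.9 224.9]
8 0.875 [ 0.0421 -0.0716] turn 1.11 [488.4 218.4]
9 0.766 [ 0.0092 -0.0056] turn 0.14 [497.5 212.8]
10 0.656 [ 0.0189 -0.0101] turn 0.28 [507.2 208.3]
11 0.547 [ 0.029  -0.0135] turn 0.42 [517.4 204.8]
12 0.438 [ 0.0395 -0.0159] turn 0.56 [527.8 202.5]
13 0.328 [ 0.0501 -0.017 ] turn 0.7 [538.5 201.3]
14 0.219 [ 0.0608 -0.017 ] turn 0.84 [549.2 201.3]
15 0.109 [ 0.0715 -0.0158] turn 0.97 [559.9 202.5]
16 0.0 [ 0.0819 -0.0135] turn 1.11 [570.3 204.9]
```

```bash
python3 -m crank '[[0,0,0.14,0.0016,-0.0106,0,1],[0,0,0.28,0.0043,-0.021,0,1],[0,0,0.42,0.0082,-0.0309,0,1],[0,0,0.56,0.0131,-0.0405,0,1],[0,0,0.7,0.0191,-0.0494,0,1],[0,0,0.84,0.0259,-0.0576,0,1],[0,0,0.97,0.0337,-0.065,0,1],[0,0,1,0.0421,-0.0716,0,1]]'; python3 -m crank '[[0,0,0.14,0.0092,-0.0056,0,1],[0,0,0.28,0.0189,-0.0101,0,1],[0,0,0.42,0.029,-0.0135,0,1],[0,0,0.56,0.0395,-0.0159,0,1],[0,0,0.7,0.0501,-0.017,0,1],[0,0,0.84,0.0608,-0.017,0,1],[0,0,0.97,0.0715,-0.0158,0,1],[0,0,1,0.0715,-0.0158,0,1]]'
```

```text
time: 20.78
position: [489.6, 219.5, 32.5]
tool_rot: [0.906, 0.423, 0.002, -0.0]
wrist_force: [-1.0, -0.3, 7.3]
width: 0.15
finger_force: 30.7
time: 21.78
position: [561.3, 204.8, 32.4]
tool_rot: [0.675, 0.737, 0.002, 0.0]
wrist_force: [-0.6, 6.3, 5.7]
width: 0.149
finger_force: 30.6
```

```bash
python3 -m crank '[[0,0,0.05,0.0035,0.0006,0,1],[0,0,0.1,0.007,0.0012,0,1],[0,0,0.1,0.007,0.0012,0,1]]'; python3 -m crank '[[0,0,0.02,0.0015,0.0004,0,1],[0,0,0.03,0.0025,0.0006,0,1],[0,0,0.03,0.0025,0.0006,0,1]]'
```

```text
time: 22.15
position: [567.8, 206.3, 32.5]
tool_rot: [0.646, 0.763, 0.002, -0.0]
wrist_force: [-0.1, 7.6, 5.3]
width: 0.149
finger_force: 30.5
time: 22.52
position: [569.9, 206.8, 32.4]
tool_rot: [0.638, 0.77, 0.002, -0.0]
wrist_force: [-1.5, 7.3, 6.1]
width: 0.154
finger_force: 30.5
```

```bash
python3 -m crank '[[0,0,0.01,0.001,0.0003,0,1],[0,0,0.01,0.001,0.0003,0,1],[0,0,0.01,0.001,0.0003,0,1]]'; python3 -m crank '[[0,0,0.01,0.001,0.0003,0,1],[0,0,0.01,0.001,0.0003,0,1],[0,0,0.01,0.001,0.0003,0,1]]'
```

```text
time: 22.9
position: [570.0, 206.8, 32.4]
tool_rot: [0.635, 0.773, 0.001, -0.001]
wrist_force: [-3.5, 6.8, 7.2]
width: 0.151
finger_force: 30.7
time: 23.28
position: [570.0, 206.8, 32.4]
tool_rot: [0.632, 0.775, 0.001, -0.001]
wrist_force: [-5.6, 4.8, 10.6]
width: 0.146
finger_force: 30.9
```

```bash
python3 -m crank '[[0,0,0,0.002,0.0006,0,1],[0,0,0,0.003,0.0008,0,1],[0,0,0,0.003,0.0008,0,1]]'; python3 -m crank '[[0,0,0,0,0,0,0.7],[0,0,0,0,0,0,0.6],[0,0,0,-0.002,0,0,0.55],[0,0,0,-0.002,0,0.05,0.55],[0,0,0,-0.002,0,0.1,0.55],[0,0,0,-0.06,-0.03,0.18,0.3],[0,0,0,-0.12,-0.06,0.2,0.3],[0,0,0,-0.12,-0.06,0.2,0.3]]'; python3 -c "
from h import *
snap('wrist','w13')
print(observe()['position'])
b=cv2.imread('pics/w13.png');cv2.imwrite('pics/c13.png',b)
print([ (n,proj('w13',x).round()) for n,x in(('pivot',(543.8,299.2,21)),('knob0',(570.3,204.9,57)))])"
```

```text
time: 23.65
position: [570.1, 206.9, 32.2]
tool_rot: [0.631, 0.775, -0.002, -0.003]
wrist_force: [-11.5, 2.5, 15.7]
width: 0.151
finger_force: 31.7
time: 24.65
position: [452.5, 145.1, 232.1]
tool_rot: [0.631, 0.776, 0.0, 0.0]
wrist_force: [0.5, -0.2, -0.1]
width: 0.697
finger_force: 0.0
[448.76307859 143.72266768 233.62416532]
[('pivot', array([426.,  54.])), ('knob0', array([434., 146.]))]
```

View pics/c13.png

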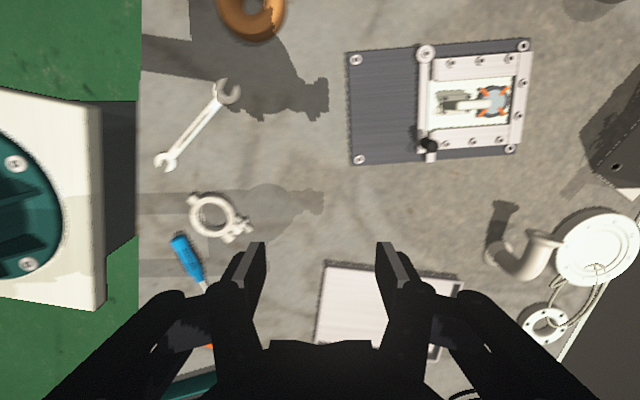

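```bash
python3 -m crank '[[0,0,0,0,0,0,0.3],[0,0,0,0,0,0,0.3],[0,0,0,0,0,0,0.3]]'; python3 -c "
from cell import *
print(hand_in())"
```

```text
time: 25.08
position: [454.8, 146.1, 230.0]
tool_rot: [0.631, 0.776, -0.0, -0.0]
wrist_force: [-0.3, 0.1, -0.5]
width: 0.698
finger_force: 0.0
the job is handed in; nothing more can be done
None
```

The carrier is in the dock, nose against the end stop under both lips, with the latch swung closed behind it and released. I handed the job in at about 25 s (no verdict was returned), and by mistake I viewed 12 pictures, over the limit of 10.

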